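# Scan the rack label, then hold the green-capped cell in the photometer beam

## Task

Take the yellow barcode reader off its pad, hold it steady for a second 3 to 10 cm from the label on the slate-blue cell rack with its window aimed squarely at the label's middle, and stand it upright back on the middle of its pad. Then take the green-capped cell out of the rack with the fingers touching only its two frosted faces, and hold it upright and still in the photometer so that the green light beam passes straight in through one clear face and out through the other, about 2 cm above the bottom of the glass, with the cell midway between the lamp and the detector and touching nothing but your fingers. Finish while still holding it there; leave the other two cells in the rack, and leave the bottles and the beaker alone.

Things in the scene. Friction and masses are not known exactly. Their poses are not given: they have to be found in the camera images.
- reader: hand barcode reader, 0.16 kg, standing upright on its window: dark head 52 (x) by 44 (y) mm, 35 mm high, and above it a yellow handle 36 (x) by 30 (y) mm, from 35 to 120 mm height (grip there). Origin: middle of the window, on its underside; z up along the handle. It reads along its own -z: the label's middle must lie within 12 mm of this axis, 30 to 100 mm away
- pad: light grey pad with two orange stripes, 85 x 85 x 10 mm, fixed, lying flat; the reader stands on it. Origin: middle of its underside; its top is 10 mm above the origin
- label (a point): middle of the barcode label (white, black bars, 44 x 64 mm) that lies face up on the low front apron of the rack, 12 mm above the table. Its axes are the rack's; z points up out of the label
- rack: fixed slate-blue rack, 140 (x) by 170 (y) mm. Its -x half is a flat apron 12 mm high with the label, its +x half a block 34 mm high with three wells in a row along y, at x = 35, y = -48, 0 and 48 mm, each 20 mm deep (floor 14 mm above the table), 2 mm wider than a cell. Origin: middle of the underside, z up
- sample: the cell with the GREEN cap, 30 g, in one of the wells: glass 24 (x) by 14 (y) by 50 (z) mm, on top a cap 20 x 9 x 8 mm. The long faces (+y, -y) are frosted white: grip there. The narrow ends (+x, -x) are clear: light passes along x. Its x lies along the rack's row of wells (rack y). Origin: middle of the underside, z up. 30 mm of glass stand out above the rack's block
- sample_clear: the clear glass and green cap of that cell, which the fingers must not touch (same origin and axes as sample)
- sample_window (a point): point inside the green-capped cell on its middle line, 18 mm above its underside, through which the beam should pass; axes as sample
- photometer: fixed open photometer: base plate 100 (x) by 210 (y) by 20 mm, teal lamp housing on the +y side, light grey detector housing on the -y side, each 80 mm in x, tops 90 mm above the table, inner faces at y = +38 and -38 mm, each with a short dark snout (radius 11 mm), which leaves a gap free from y = -30 to +30 mm. Origin: middle of the underside, z up
- beam (a point): middle of the thin green light beam in the photometer's gap, 60 mm above the table (40 mm above the base plate); the beam runs level along the y axis of this point, which is the photometer's y
- cell_blue: a cell like the sample with a blue cap, in another well; leave it. Same axes and sizes
- cell_red: a cell like the sample with a red cap, in another well; leave it. Same axes and sizes
- bottle_blue: glass bottle with a blue cap, radius 35, 130 mm high, loose; origin at its underside
- bottle_amber: amber bottle, radius 30, 110 mm high, loose; origin at its underside
- beaker: glass beaker, radius 35, 90 mm high, loose; origin at its underside
Not all that is in view belongs to the job. What is shaped like the reader but red or turquoise is not meant.

How it is judged:
By the outcome, as a careful person would: the job done as asked, in the order asked, and still so for the second after the job is handed in, while the arm keeps its last pose, push and grip.
It also fails if it takes over 53 s, if anything falls off the work surface, if the arm or the gripper's body presses on something with over 40 N, if the wrist force passes 120 N, or if a joint passes its speed limit or range.

## Robot

A 6-joint arm with a two-finger parallel gripper is mounted at the origin on the work surface. World frame = base frame: x ahead of the robot, y to its left, z up, the work surface at z = 0. Lengths are in m, angles in rad, forces in N, time in s.
With the tool pointing down it reaches from about 0.35 to 0.975 m from the base axis. Payload 17.4 kg.
Tool frame: the origin (TCP) lies at the very end of the fingers, on their centre line; the grasp point (between the pads) lies 19 mm behind it (r.hold_point_z is the z of the grasp point in the tool frame, in m); z points along the fingers, y is the line along which they close (so a half turn about z gives the same grasp; the last joint's range is limited). The gripper opens to 85 mm and grips with 20 to 120 N. Pads are 22 mm wide; open, the fingers measure 114 mm over their backs; the gripper's body (76 mm by 85 mm) begins 54 mm behind the grasp point. The pads swing forward as they close: fully open they stand 13 mm farther back than shut.
Start: joints at [-1.296, 0.116, 1.442, -0, 1.584, -0.038], TCP at [0.208, -0.642, 0.21] pointing down, gripper open.
Joint ranges: [-2.83, 2.83], [-0.83, 2.19], [0.07, 2.5], [-1.14, 4.28], [0.01, 3], [-2.97, 2.97]. Speed limits (rad/s): [1.89, 1.89, 2.22, 3.14, 3.14, 3.14].

## Interface

Orientations are given as a unit quaternion [x, y, z, w].
In Python, from bench import r gives the robot as it stands.
- The arm moves only by the shell command python3 -m handwheel 'ROWS' [OPENING] [FORCE]. ROWS is JSON, one flat list of numbers, 6 for each row, row after row: the shift along the tool's x, y, z in mm, then the turn, a rotation vector about the tool's x, y, z in degrees. In form: [tx, ty, tz, wx, wy, wz, tx, ty, tz, wx, wy, wz, ...]. A call has 1 to 10 rows; each row is the pose to reach, as a shift and turn from the pose commanded when the call began, along the tool's axes at that moment; what a row does not reach only later rows make up. A row lasts 1/12 s, in which the tool goes at most 41.7 mm and 7.16 degrees, less where a joint would pass 70% of its speed; a pose out of reach is approached as far as the arm can. A call with a gripper value outside its range is refused whole. OPENING is the opening, from -1 (shut) to 1 (fully open), set as the call begins (- or left out, the last holds). The fingers move at their own pace and stop on an object; FORCE is the grip in N (left out, the last holds). Time passes only in rows, so rows that repeat a pose let the fingers close. It gives the time, the measured TCP pose, the force, the opening and the grip force at its end, in the units of the state.
- r.get_state(): the state, without advancing time (a new reading comes with each control period).
- r.capture(name): name is "scene" or "top" or "wrist"; returns a dict with "image" (480x640x3 uint8, red, green, blue), "camera_matrix" (3x3 intrinsics, pixels), "dist_coeffs" ([k1, k2, p1, p2, k3] as OpenCV has them; the pictures are not rectified), "rvec" (rotation vector, rad) and "tvec" (3), from world to camera coordinates, as OpenCV has them; the wrist camera has in their place "T_tool_cam" (4x4, takes a point from camera to tool coordinates, whose origin is the TCP and whose axes are the flange's). Camera axes: x right, y down, z forward; pixel columns grow to the right and rows downward; lengths in m; the calibration is good to about 2 mm. A picture is of the moment at which its call begins: read the wrist's pose just before it. There is no depth.
- r.hand_in(): hands the job in; it is judged then, once.
Trained networks look in a picture, given as the dict that the camera call returned (one of the last four; its "shot" number tells which), for a name from the list of things; names that differ only in an ending like _2 or _b are one class to them, and where a whole thing is asked for, a point or a joint stands for the part that bears it (a point fixed in the world has none). Each returns a list of dicts, best first, with "p" (0 to 1); they miss things now and then, are a little off and sometimes report something else, mostly with a low value. They report only what shows in the picture. A call takes as long as a camera call. They do not tell look-alikes from the thing itself.
- r.cut_out(picture, thing): "pixels" (480x640 bool, what is visible of it) and "location" ([column, row] in pixels, amid what is visible of it).
The state is a dict: "t": time; "joint_pos": joint angles; "dq": joint speeds; "tau": joint torques, N m; "tcp_pos": TCP position; "tcp_rot": TCP orientation; "ft_force": force on the tool from outside, world axes, zero at the start; "ft_torque": the same for the moment, N m; "width": opening from 0.0 (shut) to 1.0 (fully open); "finger_force": force on a finger pad.
Only numpy, scipy, OpenCV 4.12 (cv2) and the standard library are available. Lean on these libraries where they do the work, as an engineer would, in place of code of your own. Each camera call takes 0.05 s, during which the arm holds its last target. There are 200 camera calls.

## Working session

There is one attempt and no reset: what is moved stays moved. The work goes in short steps, Python scripts to look and compute and a shell command to move; the robot and the scene stay as the last step left them, time stands still between calls to the robot, and variables do not carry over. Pictures are saved under pics/ and viewed, at most 13 in all, crops included, and the job is handed in when it is done.

```bash
ls; mkdir -p pics
cat > h.py <<'E'
import numpy as np, cv2
from scipy.spatial.transform import Rotation as R
from bench import r
np.set_printoptions(precision=4,suppress=True)
def save(c,n): cv2.imwrite('pics/'+n, c['image'][:,:,::-1])
E
python3 - <<'E'
from h import *
s=r.get_state();print(s['t'],s['tcp_pos'],s['tcp_rot'],r.hold_point_z)
a=r.capture('scene');b=r.capture('top')
save(a,'scene.png');save(b,'top.png')
import pickle;pickle.dump({'scene':a,'top':b},open('c.pkl','wb'))
for n,c in(('scene',a),('top',b)):
  print(n,-cv2.Rodrigues(c['rvec'])[0].T@np.ravel(c['tvec']))
  for t in ['reader','pad','rack','sample','photometer','label','cell_blue','cell_red','bottle_blue','bottle_amber','beaker']:
    try: print(n,t,[(round(d['p'],2),np.round(d['location'])) for d in r.cut_out(c,t)[:4]])
    except Exception as e: print(t,e)
E
```

```text
pics
0.0 [ 0.2077 -0.642   0.2093] [ 0.9878  0.1558 -0.0001 -0.0006] -0.0187
scene [0.937  0.5275 0.7295]
scene reader [(0.71, array([379., 210.])), (0.62, array([338., 232.])), (0.58, array([331., 178.]))]
scene pad [(0.98, array([332., 262.]))]
scene rack [(0.8, array([432., 375.]))]
scene sample [(0.83, array([422., 372.])), (0.58, array([255., 175.])), (0.58, array([393., 358.]))]
scene photometer [(0.72, array([257., 173.]))]
scene label [(0.86, array([434., 375.])), (0.23, array([188., 262.]))]
scene cell_blue [(0.71, array([395., 357.]))]
scene cell_red [(0.66, array([457., 388.]))]
scene bottle_blue [(0.82, array([279., 342.]))]
scene bottle_amber [(0.92, array([239., 298.])), (0.4, array([433., 377.]))]
scene beaker [(0.71, array([188., 265.]))]
top [0.5058 0.0086 0.8202]
top reader [(0.92, array([417., 351.])), (0.9, array([273., 356.])), (0.87, array([339., 364.])), (0.83, array([332., 292.]))]
top pad [(0.9, array([340., 305.])), (0.2, array([185., 252.]))]
top rack [(0.96, array([173., 283.]))]
top sample [(0.72, array([160., 262.]))]
top photometer [(0.56, array([469., 282.]))]
top label [(0.77, array([175., 282.])), (0.33, array([375., 149.]))]
top cell_blue [(0.55, array([186., 250.])), (0.43, array([174., 284.]))]
top cell_red [(0.56, array([131., 267.]))]
top bottle_blue [(0.7, array([254., 181.])), (0.48, array([131., 270.]))]
top bottle_amber [(0.91, array([317., 175.]))]
top beaker []
```

View pics/top.png

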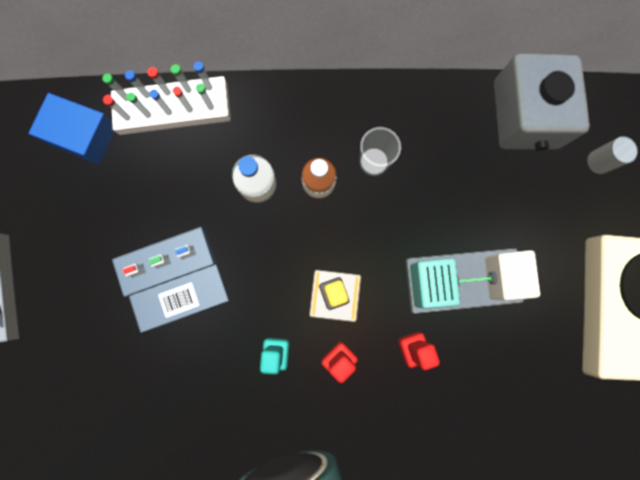

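View pics/scene.png

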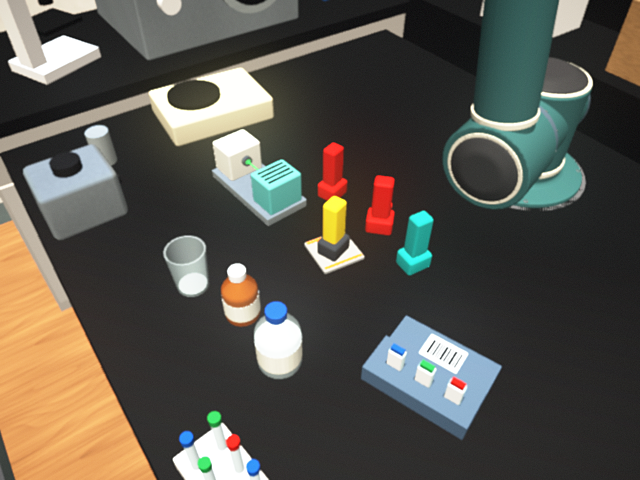

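Top view: the yellow reader on its pad is at (334,293), with look-alikes turquoise (273,357), red (340,363) and red (420,352). The sample's green cap is at (156,261), red is at (130,270) and blue at (182,251). The green-topped tubes at (108,78), (131,98), (176,70) and (201,89) are not meant. The label is at (180,300), the lamp (teal) at (438,283), the detector at (517,276) and the beam at (476,280). I choose the yellow reader at (334,293) and the green-capped cell at (156,261). Next I fit poses and crop to check.

```bash
cat > fit.py <<'E'
from h import *
import pickle
from scipy.optimize import minimize
C=pickle.load(open('c.pkl','rb'))
def proj(c,P): return cv2.projectPoints(np.array(P,float),c['rvec'],c['tvec'],c['camera_matrix'],c['dist_coeffs'])[0][:,0]
def unproj(c,uv,z):
  n=cv2.undistortPoints(np.array(uv,float).reshape(-1,1,2),c['camera_matrix'],c['dist_coeffs'])[:,0]
  M=cv2.Rodrigues(c['rvec'])[0];o=-M.T@np.ravel(c['tvec']);d=np.c_[n,np.ones(len(n))]@M
  return o+d*((z-o[2])/d[:,2])[:,None]
def box(x0,x1,y0,y1,z0,z1): return np.array([[x,y,z] for x in(x0,x1) for y in(y0,y1) for z in(z0,z1)])/1000
def draw(c,p,boxes):
  m=np.zeros((480*4,640*4),np.uint8);s,k=np.sin(p[2]),np.cos(p[2])
  for b in boxes:
    w=b@np.array([[k,s,0],[-s,k,0],[0,0,1]])+[p[0],p[1],0]
    cv2.fillConvexPoly(m,cv2.convexHull(np.round(proj(c,w)*4+1.5).astype(np.int32)),1)
  return m
def fit(p0,boxes,masks,cams,care=None):
  big=[cv2.resize(m.astype(np.uint8),(2560,1920),interpolation=cv2.INTER_NEAREST) for m in masks]
  def cost(p):
    e=0
    for n,b in zip(cams,big):
      d=draw(C[n],p,boxes)!=b
      if care: d&=draw(C[n],p,care)==0
      e+=d.sum()/b.sum()
    return e
  best=None
  for k in range(2):
    q=minimize(cost,p0,method='Nelder-Mead',options=dict(initial_simplex=np.array(p0)+np.array([[0,0,0],[.01,0,0],[0,.01,0],[0,0,.15]])*(1-.5*k),xatol=1e-4,fatol=1e-4));p0=q.x
  return q.x,q.fun
def hsv(n): return cv2.cvtColor(C[n]['image'],cv2.COLOR_RGB2HSV)
E
python3 - <<'E'
from fit import *
t,s=C['top'],C['scene']
for nm,uv,z in [('reader',(334,293),.13),('cap',(156,261),.072),('label',(180,300),.012),('rack',(170,279),.02),('beam',(476,280),.06),('pad',(336,296),.01)]: print(nm,unproj(t,[uv],z)[0])
def col(n,h0,h1,smin,vmin,box_):
  h=hsv(n);m=(h[...,0]>=h0)&(h[...,0]<=h1)&(h[...,1]>smin)&(h[...,2]>vmin)
  o=np.zeros_like(m);x0,y0,x1,y1=box_;o[y0:y1,x0:x1]=m[y0:y1,x0:x1];return o
my=[col('top',18,35,120,90,(310,270,365,320)),col('scene',18,35,120,90,(315,190,355,250))]
handle=[box(-18,18,-15,15,45,130)]
p=unproj(t,[(334,293)],.13)[0]
res={}
for cams in (['top','scene'],['top'],['scene']):
  for y0 in (.5,-.5,1.1): print('reader',cams,y0,*fit([p[0],p[1],y0],handle,[dict(zip(['top','scene'],my))[c] for c in cams],cams))
# label: white+bars region closed
h=hsv('top');w=((h[...,1]<60)&(h[...,2]>150)).astype(np.uint8)
w2=np.zeros_like(w);w2[280:322,155:205]=w[280:322,155:205];w2=cv2.morphologyEx(w2,cv2.MORPH_CLOSE,np.ones((7,7)))
L=unproj(t,[(180,300)],.012)[0]
for y0 in(.3,-.3): print('label',fit([L[0],L[1],y0],[box(-22,22,-32,32,12,12.2)],[w2],['top']))
# rack via net
# slate
from h import r
im=np.zeros((480,640,3),np.uint8)
m={}
for n in('top','scene'):
  h=hsv(n);m[n]=((h[...,0]>95)&(h[...,0]<120)&(h[...,1]>50)&(h[...,2]>50)).astype(np.uint8)
a=np.zeros_like(m['top']);a[222:335,105:235]=m['top'][222:335,105:235]
b=np.zeros_like(a);b[310:445,355:505]=m['scene'][310:445,355:505]
a=cv2.morphologyEx(a,cv2.MORPH_OPEN,np.ones((3,3)));b=cv2.morphologyEx(b,cv2.MORPH_OPEN,np.ones((3,3)))
rb=[box(-70,0,-85,85,0,12),box(0,70,-85,85,0,34)]
care=[box(28,42,y-12,y+12,34,72) for y in(-48,0,48)]+[box(-57,-13,-32,32,12,12.2)]
K=unproj(t,[(170,279)],.02)[0]
for cams in (['top','scene'],['top'],['scene']):
  for y0 in(.3,-.3): print('rack',cams,fit([K[0],K[1],y0],rb,[{'top':a,'scene':b}[c] for c in cams],cams,care))
g=col('top',40,85,80,60,(145,250,168,272));v,u=np.nonzero(g);print('capmask',g.sum(),u.mean(),v.mean(),unproj(t,[(u.mean(),v.mean())],.071))
cr=np.hstack([cv2.resize(t['image'][265:325,295:375],(400,300)),cv2.resize(t['image'][220:340,95:255],(400,300))])
cv2.imwrite('pics/crop.png',cr[:,:,::-1])
E
```

```text
reader [ 0.504  -0.0201  0.13  ]
cap [0.564  0.2807 0.072 ]
label [0.4964 0.2569 0.012 ]
rack [0.5348 0.2732 0.02  ]
beam [ 0.5201 -0.2724  0.06  ]
pad [ 0.4981 -0.0286  0.01  ]
reader ['top', 'scene'] 0.5 [ 0.5042 -0.0243  0.3703] 0.4056626182930946
reader ['top', 'scene'] -0.5 [ 0.5043 -0.0246  0.396 ] 0.40893745848171015
reader ['top', 'scene'] 1.1 [ 0.5045 -0.0247  1.4469] 0.6344443899942283
reader ['top'] 0.5 [ 0.5038 -0.0235  0.3363] 0.2773510242085661
reader ['top'] -0.5 [ 0.5034 -0.0236  0.3539] 0.273975791433892
reader ['top'] 1.1 [ 0.5036 -0.0234  0.4553] 0.2948091247672253
reader ['scene'] 0.5 [ 0.5052 -0.0245  0.4558] 0.09399366471734893
reader ['scene'] -0.5 [ 0.5046 -0.0258 -0.3664] 0.1232943469785575
reader ['scene'] 1.1 [ 0.5045 -0.0262  1.3884] 0.1427266081871345
label (array([0.4914, 0.2625, 0.3479]), np.float64(0.5398061497326203))
label (array([ 0.5026,  0.256 , -0.1589]), np.float64(0.540975935828877))
rack ['top', 'scene'] (array([0.5336, 0.2729, 0.3325]), np.float64(3.1658374143823496))
rack ['top', 'scene'] (array([0.5339, 0.2721, 0.3435]), np.float64(3.1689114137450605))
rack ['top'] (array([0.527 , 0.2747, 0.2585]), np.float64(3.0278378828229027))
rack ['top'] (array([0.5251, 0.2754, 0.2452]), np.float64(3.0302513315579227))
rack ['scene'] (array([0.5346, 0.2711, 0.3311]), np.float64(0.06301103843008994))
rack ['scene'] (array([0.5345, 0.271 , 0.331 ]), np.float64(0.06338579994548924))
capmask 55 154.36363636363637 259.8181818181818 [[0.5662 0.2839 0.071 ]]
```

View pics/crop.png

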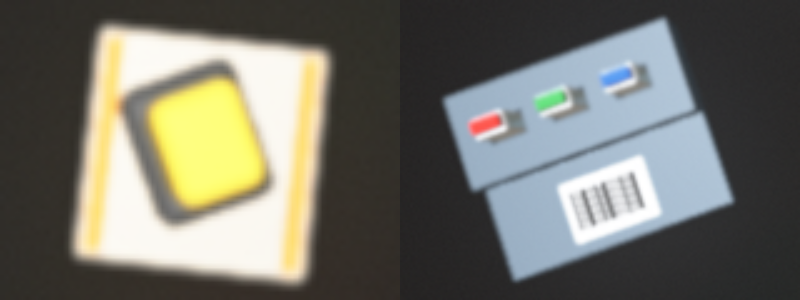

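The crop confirms my choice: the yellow handle stands on a dark head on the striped pad, and the green cap sits in the rack's middle well with the label on the apron. The pose fits agree: rack (0.5345, 0.271, yaw 0.33), reader (0.504, -0.024, yaw ~0.36).

```bash
cat > go.py <<'E'
import sys
from h import *
# usage: go.py x y z yaw(rad, of tool x, tool pointing down)
x,y,z,w=map(float,sys.argv[1:5]);s=r.get_state()
T=R.from_quat(s['tcp_rot']);D=R.from_euler('z',w)*R.from_euler('x',np.pi)
print('t',s['t'],'tcp',s['tcp_pos'],'q',np.array(s['joint_pos']))
print('shift mm',T.inv().apply(np.array([x,y,z])-s['tcp_pos'])*1000,'turn deg',(T.inv()*D).as_rotvec(degrees=True),'yaw now',np.arctan2(*T.as_matrix()[[1,0],0]))
E
python3 go.py 0.47 -0.03 0.26 0.36
python3 - <<'E'
from fit import *
t=C['top']
# photometer: net mask and beam line
c=r.capture('top')
m=r.cut_out(c,'photometer')[0]['pixels'];print('area',m.sum())
h=hsv('top');g=(h[...,0]>45)&(h[...,0]<75)&(h[...,1]>120)&(h[...,2]>80)
g[:, :455]=0;g[:,500:]=0;g[:260]=0;g[300:]=0
v,u=np.nonzero(g);P=unproj(t,np.c_[u,v],.06);k=np.polyfit(P[:,1],P[:,0],1);print('beam n',len(u),'x(y)',k,'yrange',P[:,1].min(),P[:,1].max(),'yaw',-np.arctan(k[0]))
cv2.imwrite('pics/phot.png',np.hstack([cv2.resize(t['image'][235:325,395:550],(800,465),interpolation=cv2.INTER_CUBIC)])[:,:,::-1])
L=cv2.resize(t['image'][270:330,140:220],(640,480))
E
```

```text
t 1.2 tcp [ 0.2077 -0.6423  0.2101] q [-1.2958  0.116   1.4415  0.      1.584  -0.0378]
shift mm [ 437.9588 -501.8858  -49.8877] turn deg [ 0.0025 -0.0004 -2.7089] yaw now 0.31272048876910846
area 6946
beam n 12 x(y) [0.0915 0.5504] yrange -0.29960350100954886 -0.2923683622473198 yaw -0.09123229877755983
```

View pics/phot.png

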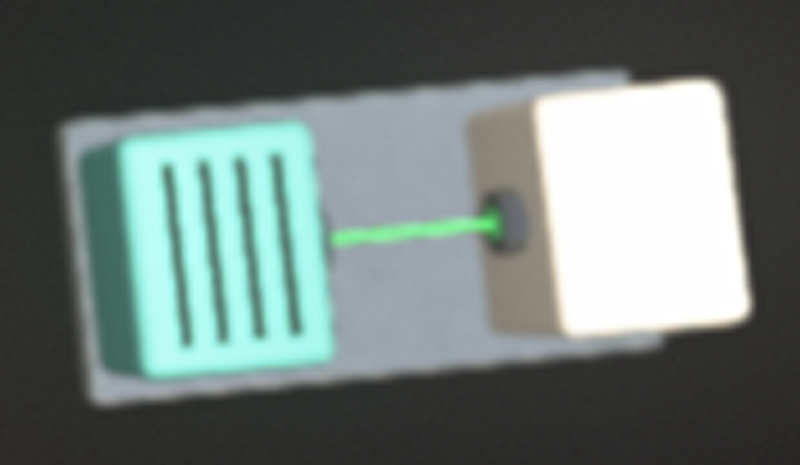

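The photometer picture shows base plate corners at crop (60,122), (630,70), (662,347) and (95,403). The beam runs from (330,240) to (490,222), with the lamp on the left.

```bash
python3 - <<'E'
from fit import *
t=C['top'];f=lambda a:unproj(t,[(395+(u+.5)/5.161-.5,235+(v+.5)/5.161-.5) for u,v in a],.02)
P=f([(60,122),(630,70),(662,347),(95,403)]);print(P,P.mean(0),np.linalg.norm(P[0]-P[1]),np.linalg.norm(P[0]-P[3]))
print('yaw',np.arctan2(-(P[0]-P[1])[0],(P[0]-P[1])[1]),np.arctan2(*(P[0]-P[3])[[1,0]]))
E
python3 -m handwheel '[438,-502,-50,0,0,-2.7,438,-502,-50,0,0,-2.7,438,-502,-50,0,0,-2.7,438,-502,-50,0,0,-2.7,438,-502,-50,0,0,-2.7,438,-502,-50,0,0,-2.7,438,-502,-50,0,0,-2.7,438,-502,-50,0,0,-2.7,438,-502,-50,0,0,-2.7,438,-502,-50,0,0,-2.7]' 1
python3 go.py 0.47 -0.03 0.26 0.36
```

```text
[[ 0.5639 -0.1587  0.02  ]
 [ 0.5782 -0.3689  0.02  ]
 [ 0.4782 -0.3743  0.02  ]
 [ 0.4647 -0.1672  0.02  ]] [ 0.5213 -0.2673  0.02  ] 0.21063155401883746 0.09962687364205153
yaw 0.0676433211423714 0.08520702266862595
t: 2.13
tcp_pos: [0.3714, -0.2584, 0.2417]
tcp_rot: [0.984, 0.179, 0.0, 0.0]
ft_force: [0.1, 0.1, 0.0]
width: 0.999
finger_force: 0.0
t 2.1333 tcp [ 0.3714 -0.2584  0.2417] q [-0.6643 -0.3883  1.8453  0.0001  1.6837  0.5471]
shift mm [ 172.6356 -179.1243  -18.3374] turn deg [ 0.0384 -0.0276 -0.0316] yaw now 0.35944868872812935
```

```bash
python3 -m handwheel '[172,-179,-18,0,0,0,172,-179,-18,0,0,0,172,-179,-18,0,0,0,172,-179,-18,0,0,0,172,-179,-18,0,0,0,172,-179,-18,0,0,0,172,-179,-18,0,0,0,172,-179,-18,0,0,0]'
python3 - <<'E'
from h import *
import pickle
s=r.get_state();c=r.capture('wrist');save(c,'w1.png');pickle.dump((s,c),open('w1.pkl','wb'))
print(s['tcp_pos'],s['joint_pos'],c['T_tool_cam'])
for t in('reader','pad'):
  for d in r.cut_out(c,t)[:3]: print(t,d['p'],d['location'],d['pixels'].sum())
E
```

```text
t: 2.8
tcp_pos: [0.4696, -0.0303, 0.2593]
tcp_rot: [0.983, 0.181, -0.0, -0.0]
ft_force: [1.5, 0.1, -0.0]
width: 1.001
finger_force: 0.0
[ 0.4696 -0.0303  0.2593] [-0.1188 -0.3455  1.7857  0.      1.7016  1.0881] [[-0.0001 -0.9492 -0.3148  0.0807]
 [ 1.     -0.0002  0.0002 -0.    ]
 [-0.0003 -0.3148  0.9492 -0.1634]
 [ 0.      0.      0.      1.    ]]
reader 0.91 [283.1, 289.0] 4204
reader 0.9 [419.2, 316.2] 3798
reader 0.85 [164.2, 236.3] 4843
pad 0.72 [346.5, 159.6] 4506
```

View pics/w1.png

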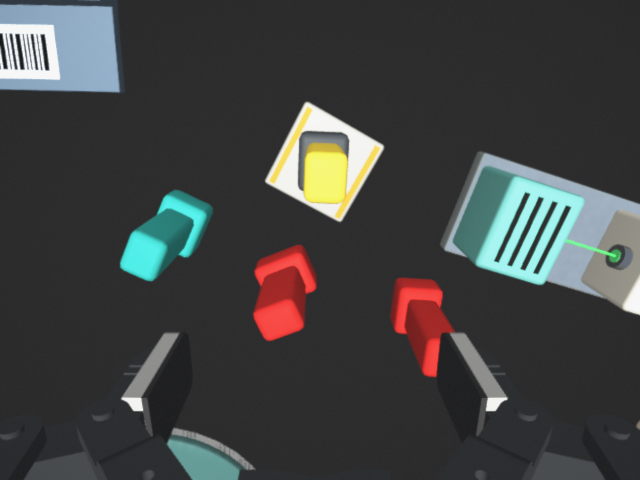

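The wrist view shows the yellow handle top at (326,173) and the pad corners at (308,103), (383,147), (341,220) and (267,180). The decoys are the red one at (280,290), another red at (420,320) and the turquoise at (165,235).

```bash
cat >> fit.py <<'E'
def wcam(s,c):
  T=np.eye(4);T[:3,:3]=R.from_quat(s['tcp_rot']).as_matrix();T[:3,3]=s['tcp_pos']
  M=np.linalg.inv(T@c['T_tool_cam']);return dict(c,rvec=cv2.Rodrigues(M[:3,:3])[0],tvec=M[:3,3])
E
python3 - <<'E'
from fit import *
s,c=pickle.load(open('w1.pkl','rb'));C['w']=wcam(s,c);w=C['w']
P=unproj(w,[(308,103),(383,147),(341,220),(267,180)],.01);print('pad',P.mean(0),np.linalg.norm(P-np.roll(P,1,0),axis=1),[np.arctan2(*(P[i]-P[j])[[1,0]]) for i,j in((0,3),(1,2))])
h=hsv('w');y=(h[...,0]>18)&(h[...,0]<35)&(h[...,1]>150)&(h[...,2]>90);y[:130]=0;y[:,:297]=0;y[:,355:]=0;y[210:]=0
y=cv2.morphologyEx(y.astype(np.uint8),cv2.MORPH_OPEN,np.ones((7,7)));print(y.sum())
for y0 in(.36,.1): print(fit([.504,-.024,y0],[box(-18,18,-15,15,45,130)],[y],['w']))
P=unproj(w,[(455,240),(483,153)],.02);print(P)
E
```

```text
pad [ 0.5016 -0.0291  0.01  ] [0.0804 0.0801 0.0799 0.0817] [np.float64(-0.1503735204549374), np.float64(-0.13096570374125138)]
384
(array([ 0.5072, -0.0255,  0.3969]), np.float64(6.156087239583333))
(array([ 0.5282, -0.0175,  0.0612]), np.float64(5.905598958333333))
[[ 0.4794 -0.1742  0.02  ]
 [ 0.5638 -0.1608  0.02  ]]
```

Run:
```python
from fit import *
s,c=pickle.load(open('w1.pkl','rb'));C['w']=wcam(s,c)
for n,(x0,y0,x1,y1),p in(('w',(255,95,395,228),0),('top',(300,262,370,328),0)):
  im=C[n]['image'].astype(int);sub=np.zeros((480,640),np.uint8);sub[y0:y1,x0:x1]=1
  br=((im.max(2)>90)&(sub>0)).astype(np.uint8);br=cv2.morphologyEx(br,cv2.MORPH_OPEN,np.ones((3,3)))
  k=cv2.findContours(br,cv2.RETR_EXTERNAL,cv2.CHAIN_APPROX_NONE)[0];k=cv2.convexHull(np.vstack(k));m=np.zeros_like(br);cv2.fillPoly(m,[k],1)
  print(n,'pad',m.sum(),fit([.5,-.028,-.14],[box(-42.5,42.5,-42.5,42.5,0,10)],[m],[n],[box(-1,1,-1,1,129,130)]))
  ye=((im[...,0]-im[...,2]>60)&(im[...,1]-im[...,2]>50)&(im[...,0]>90)&(sub>0)).astype(np.uint8);ye=cv2.morphologyEx(ye,cv2.MORPH_OPEN,np.ones((11,11) if n=='w' else (7,7)))
  print(n,'handle px',ye.sum(),fit([.504,-.024,.37],[box(-18,18,-15,15,45,130)],[ye],[n]))
```

```text
w pad 8339 (array([ 0.5011, -0.028 , -0.1353]), np.float64(0.018639824919055043))
w handle px 2452 (array([ 0.5058, -0.0247,  0.3175]), np.float64(0.11776101141924959))
top pad 2401 (array([ 0.4991, -0.0272, -0.1374]), np.float64(0.08683881715951687))
top handle px 450 (array([ 0.5039, -0.0235,  0.2938]), np.float64(0.09277777777777778))
```

```bash
python3 go.py 0.505 -0.0243 0.085 0.335
```

```text
t 2.95 tcp [ 0.469  -0.033   0.2593] q [-0.1243 -0.3466  1.7866 -0.0002  1.7016  1.0874]
shift mm [ 36.7893   4.5359 174.2652] turn deg [0.0091 0.0048 1.3811] yaw now 0.3591054501148249
```

```bash
python3 -m handwheel '[20,3,20,0,0,0.7,37,4.5,40,0,0,1.4,37,4.5,70,0,0,1.4,37,4.5,100,0,0,1.4,37,4.5,130,0,0,1.4,37,4.5,155,0,0,1.4,37,4.5,170,0,0,1.4,37,4.5,174,0,0,1.4,37,4.5,174,0,0,1.4]' 1
python3 go.py 0.505 -0.0243 0.085 0.335
```

```text
t: 3.7
tcp_pos: [0.5048, -0.0245, 0.0846]
tcp_rot: [0.986, 0.166, -0.001, -0.0]
ft_force: [-0.4, -0.0, 0.6]
width: 1.0
finger_force: 0.0
t 3.7 tcp [ 0.5048 -0.0245  0.0846] q [-0.0989 -0.1969  1.9507 -0.0001  1.3893  1.1383]
shift mm [ 0.2595 -0.1038 -0.3967] turn deg [-0.0323  0.0809 -0.0792] yaw now 0.3336176130560909
```

```bash
python3 -m handwheel '[0,0,0,0,0,0,0,0,0,0,0,0,0,0,0,0,0,0,0,0,0,0,0,0,0,0,0,0,0,0,0,0,0,0,0,0,0,0,0,0,0,0,0,0,0,0,0,0]' -1 40
python3 -m handwheel '[0,0,-5,0,0,0,0,0,-15,0,0,0,0,0,-30,0,0,0,0,0,-50,0,0,0,0,0,-70,0,0,0,0,0,-75,0,0,0]'
python3 - <<'E'
from h import *
import pickle
s=r.get_state();c=r.capture('wrist');save(c,'w2.png');pickle.dump((s,c),open('w2.pkl','wb'));print(s['tcp_pos'],s['width'],s['finger_force'],s['ft_force'])
E
python3 go.py 0.5014 0.2596 0.16 0.335
```

```text
t: 4.37
tcp_pos: [0.5059, -0.0235, 0.0861]
tcp_rot: [0.986, 0.167, 0.001, 0.0]
ft_force: [0.2, -2.1, 6.1]
width: 0.341
finger_force: 40.0
t: 4.87
tcp_pos: [0.5063, -0.0234, 0.1641]
tcp_rot: [0.986, 0.167, 0.002, 0.0]
ft_force: [0.4, -0.3, -1.2]
width: 0.344
finger_force: 39.8
[ 0.5063 -0.0234  0.1641] 0.3437124537355796 39.80496883392334 [ 0.3664 -0.2622 -1.1998]
t 4.9167 tcp [ 0.5063 -0.0234  0.1634] q [-0.0965 -0.2437  1.8598  0.0001  1.5217  1.1387]
shift mm [  88.5206 -268.8159    3.2948] turn deg [ 0.0842 -0.1971  0.033 ] yaw now 0.3355783507411607
```

View pics/w2.png

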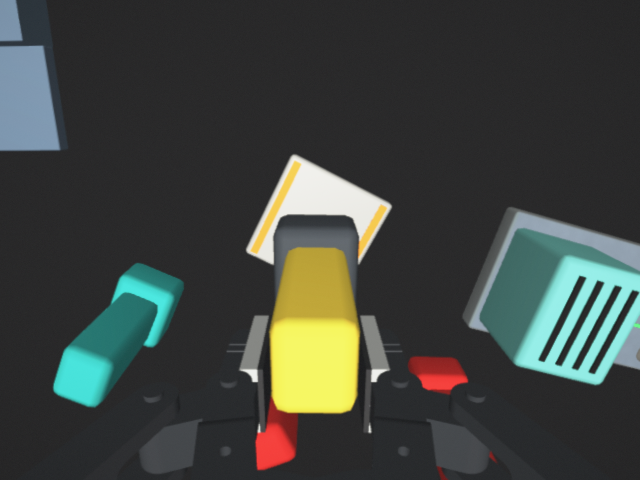

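The reader is gripped squarely at (315,330) and hangs upright with its pad clear below. Moving to the label.

```bash
python3 -m handwheel '[3,-10,0,0,0,0,10,-30,1,0,0,0,20,-60,2,0,0,0,31,-95,3,0,0,0,43,-132,4,0,0,0,55,-168,5,0,0,0,67,-203,6,0,0,0,77,-234,7,0,0,0,84,-255,8,0,0,0,87,-265,8,0,0,0]'
python3 - <<'E'
from fit import *
s=r.get_state();c=r.capture('wrist');C['w']=wcam(s,c)
print(s['tcp_pos'])
# label fit wrist + top + scene
im=c['image'].astype(int);save(c,'w3.png')
ds=r.cut_out(c,'label')[:2];print([(d['p'],d['location'],d['pixels'].sum()) for d in ds])
# top image label fit
for n,(x0,y0,x1,y1),k in(('top',(155,278,207,324),9),('scene',(412,328,475,378),9)):
  im=C[n]['image'].astype(int);m=np.zeros((480,640),np.uint8);m[y0:y1,x0:x1]=(im.min(2)>165)[y0:y1,x0:x1]
  q=cv2.findContours(m,cv2.RETR_EXTERNAL,cv2.CHAIN_APPROX_NONE)[0];q=cv2.convexHull(max(q,key=len));m[:]=0;cv2.fillPoly(m,[q],1)
  print(n,m.sum(),fit([.5,.259,.33],[box(-22,22,-32,32,12,12.2)],[m],[n]))
E
python3 go.py 0.5014 0.2596 0.155 0.335
```

```text
t: 5.75
tcp_pos: [0.499, 0.2584, 0.1503]
tcp_rot: [0.986, 0.168, -0.001, 0.0]
ft_force: [0.1, 0.1, -2.4]
width: 0.341
finger_force: 39.9
[0.499  0.2584 0.1503]
[(0.66, [313.7, 156.9], np.int64(44688))]
top 1630 (array([0.4968, 0.261 , 0.3767]), np.float64(0.4733128834355828))
scene 1193 (array([0.4998, 0.2593, 0.3534]), np.float64(0.17958927074601844))
t 5.85 tcp [0.4994 0.2569 0.1508] q [ 0.4296 -0.1083  1.7626  0.0001  1.4894  1.6627]
shift mm [ 2.7954 -1.8797 -4.1969] turn deg [0.0031 0.1232 0.1544] yaw now 0.3376941553045799
```

View pics/w3.png

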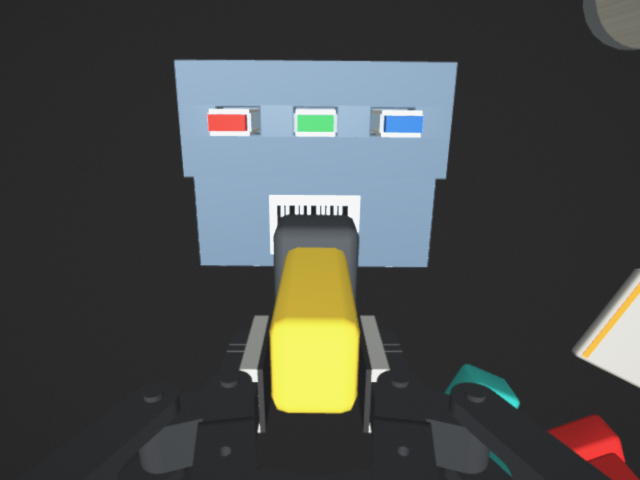

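The view shows the rack squarely below: green cap (315,123), red (228,122), blue (403,124), label top edge (269,195)-(360,195) and apron front corners (200,266)/(429,267).

```bash
python3 - <<'E'
from fit import *
s=r.get_state()
s=dict(s,tcp_pos=[0.499,0.2584,0.1503]);c=r.capture('wrist')
s2=r.get_state();C['w']=wcam(s2,c);w=C['w'];print(s2['tcp_pos'])
def pr(n,a,z): P=unproj(w,a,z);d=P[-1]-P[0];print(n,P.mean(0),'len',np.linalg.norm(d),'yaw',np.arctan2(-d[0],d[1])) 
pr('apron front',[(429,267),(200,266)],.012)
pr('block back',[(455,63),(176,61)],.034)
pr('label top',[(360,195),(269,195)],.012)
pr('caps',[(403,124),(315,123),(228,122)],.072)
h=hsv('w')
g=(h[...,0]>45)&(h[...,0]<75)&(h[...,1]>120)&(h[...,2]>60);g[:100]=0;g[145:]=0;v,u=np.nonzero(g);print(len(u),u.mean(),v.mean(),unproj(w,[(u.mean(),v.mean())],.072))
P=unproj(w,[(317,235)],.09);print(P)
E
python3 go.py 0.5014 0.2596 0.155 0.335
```

```text
[0.4996 0.2558 0.1511]
apron front [0.4692 0.2445 0.012 ] len 0.17160936896249426 yaw 0.3317720284008891
block back [0.6011 0.2902 0.034 ] len 0.16797623501204803 yaw 0.33013063561549494
label top [0.5202 0.2625 0.012 ] len 0.06449647006405708 yaw 0.33654916905100507
caps [0.5686 0.2791 0.072 ] len 0.09462325773781723 yaw 0.32567595014844875
543 311.7513812154696 122.73480662983425 [[0.5681 0.2809 0.072 ]]
[[0.5144 0.2591 0.09  ]]
t 5.9 tcp [0.4996 0.2558 0.1511] q [ 0.4277 -0.1092  1.763  -0.0002  1.4897  1.6618]
shift mm [ 2.9242 -3.0461 -3.8986] turn deg [0.0187 0.1065 0.1031] yaw now 0.3367988132118353
```

```bash
python3 -m handwheel '[1,-1,0,0,0,0,3,-2,0,0,0,0,3,-2.5,0,0,0,0,3,-2.5,0,0,0,0,3,-2.5,0,0,0,0,3,-2.5,0,0,0,0,3,-2.5,0,0,0,0,3,-2.5,0,0,0,0,3,-2.5,0,0,0,0,3,-2.5,0,0,0,0]'
python3 -m handwheel '[0,0,0,0,0,0,0,0,0,0,0,0,0,0,0,0,0,0,0,0,0,0,0,0,0,0,0,0,0,0,0,0,0,0,0,0,0,0,0,0,0,0,0,0,0,0,0,0,0,0,0,0,0,0,0,0,0,0,0,0]'
python3 go.py 0.5012 -0.0275 0.16 0.335
```

```text
t: 6.73
tcp_pos: [0.5023, 0.2589, 0.1523]
tcp_rot: [0.986, 0.167, -0.0, -0.0]
ft_force: [1.3, 0.0, -2.0]
width: 0.342
finger_force: 39.9
t: 7.57
tcp_pos: [0.5023, 0.2588, 0.1523]
tcp_rot: [0.986, 0.167, 0.0, 0.0]
ft_force: [-0.1, 1.3, -2.4]
width: 0.34
finger_force: 39.9
t 7.5667 tcp [0.5023 0.2588 0.1523] q [ 0.4306 -0.1026  1.755  -0.      1.4892  1.666 ]
shift mm [-95.3434 269.9964  -7.6993] turn deg [ 0.0004 -0.0017  0.0265] yaw now 0.33546286501069966
```

```bash
python3 -m handwheel '[0,0,0,0,0,0,0,0,0,0,0,0,0,0,0,0,0,0,0,0,0,0,0,0,-3,10,-1,0,0,0,-11,30,-3,0,0,0,-22,62,-5,0,0,0,-35,98,-8,0,0,0,-47,134,-8,0,0,0,-60,170,-8,0,0,0]'
python3 -m handwheel '[-11,31,0,0,0,0,-20,57,0,0,0,0,-28,79,0,0,0,0,-33,93,0,0,0,0,-35,100,0,0,0,0,-35,100,0,0,0,0,-35,100,0,0,0,0,-35,100,0,0,0,0]'
python3 go.py 0.5014 -0.0270 0.0865 0.335
```

```text
t: 8.4
tcp_pos: [0.5013, 0.0766, 0.1607]
tcp_rot: [0.986, 0.167, 0.0, 0.0]
ft_force: [0.4, 0.5, -2.7]
width: 0.342
finger_force: 40.0
t: 9.07
tcp_pos: [0.5015, -0.0267, 0.1603]
tcp_rot: [0.986, 0.167, 0.0, -0.0]
ft_force: [1.0, 0.1, -1.4]
width: 0.341
finger_force: 40.0
t 9.0667 tcp [ 0.5015 -0.0267  0.1603] q [-0.1041 -0.2506  1.8705  0.0002  1.5217  1.1306]
shift mm [-0.2065  0.2688 73.7962] turn deg [-0.0122 -0.0039  0.0598] yaw now 0.33604371829661417
```

```bash
python3 -m handwheel '[0,0,12,0,0,0,0,0,30,0,0,0,0,0,48,0,0,0,0,0,60,0,0,0,0,0,67,0,0,0,0,0,70,0,0,0,0,0,71.5,0,0,0,0,0,72.5,0,0,0,0,0,73,0,0,0,0,0,73,0,0,0]'
python3 -m handwheel '[0,0,0.5,0,0,0,0,0,1,0,0,0,0,0,1.5,0,0,0,0,0,1.5,0,0,0]'
```

```text
t: 9.9
tcp_pos: [0.5018, -0.0274, 0.0879]
tcp_rot: [0.986, 0.167, 0.0, 0.0]
ft_force: [1.5, 0.9, -1.8]
width: 0.341
finger_force: 40.0
t: 10.23
tcp_pos: [0.5017, -0.0274, 0.0862]
tcp_rot: [0.986, 0.167, 0.0, 0.0]
ft_force: [-1.4, -0.4, 1.8]
width: 0.338
finger_force: 40.4
```

```bash
python3 -m handwheel '[0,0,0,0,0,0,0,0,0,0,0,0,0,0,0,0,0,0,0,0,0,0,0,0,0,0,0,0,0,0]' 0.9
python3 -m handwheel '[0,0,-5,0,0,0,0,0,-20,0,0,0,0,0,-50,0,0,0,0,0,-85,0,0,0,0,0,-120,0,0,0,0,0,-150,0,0,0,0,0,-160,0,0,0,0,0,-160,0,0,0,0,0,-160,0,0,0]'
python3 - <<'E'
from fit import *
s=r.get_state();c=r.capture('wrist');C['w']=wcam(s,c);save(c,'w4.png')
c2=r.capture('top');C['top']=c2;save(c2,'top2.png')
print(s['tcp_pos'])
for n in('w','top'):
  d=r.cut_out(C[n],'reader');print(n,[(x['p'],x['location'],x['pixels'].sum()) for x in d[:4]])
E
python3 go.py 0.568 0.281 0.15 -1.24
python3 go.py 0.568 0.281 0.15 1.90
```

```text
t: 10.65
tcp_pos: [0.5015, -0.0274, 0.0858]
tcp_rot: [0.986, 0.167, -0.0, -0.0]
ft_force: [-0.4, -0.8, 0.2]
width: 0.949
finger_force: 0.0
t: 11.4
tcp_pos: [0.5016, -0.0274, 0.2457]
tcp_rot: [0.986, 0.167, 0.0, 0.0]
ft_force: [-0.4, 0.0, -1.2]
width: 0.95
finger_force: 0.0
[ 0.5016 -0.0274  0.2457]
w [(0.94, [414.9, 347.9], np.int64(3593)), (0.93, [317.7, 213.0], np.int64(3823)), (0.75, [157.4, 276.3], np.int64(5113))]
top []
t 11.6 tcp [ 0.5011 -0.0273  0.2443] q [-0.1053 -0.2714  1.7521  0.      1.663   1.13  ]
shift mm [ 164.8295 -269.0472   94.2798] turn deg [ 0.0435  0.1238 90.2695] yaw now 0.3355012556646192
t 11.6 tcp [ 0.5011 -0.0273  0.2443] q [-0.1053 -0.2714  1.7521  0.      1.663   1.13  ]
shift mm [ 164.8295 -269.0472   94.2798] turn deg [ -0.1236   0.0435 -89.6392] yaw now 0.3355012556646192
```

View pics/w4.png

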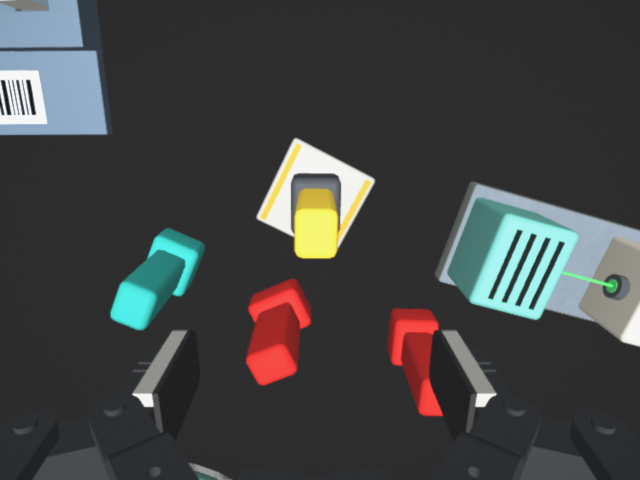

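The yellow reader stands on the pad at about (316,215). I'll measure its centring from this picture and then move on.

```bash
python3 - <<'E'
from fit import *
s=dict(r.get_state());c=r.capture('wrist');s=r.get_state();C['w']=wcam(s,c)
n='w';x0,y0,x1,y1=245,130,385,262
im=C[n]['image'].astype(int);sub=np.zeros((480,640),np.uint8);sub[y0:y1,x0:x1]=1
ye=((im[...,0]-im[...,2]>60)&(im[...,1]-im[...,2]>50)&(im[...,0]>90)&(sub>0)).astype(np.uint8);ye=cv2.morphologyEx(ye,cv2.MORPH_OPEN,np.ones((11,11)))
print('handle',ye.sum(),fit([.501,-.027,.335],[box(-18,18,-15,15,45,130)],[ye],[n]))
br=((im.max(2)>90)&(sub>0)).astype(np.uint8);br[262:]=0
k=cv2.convexHull(np.vstack(cv2.findContours(br,cv2.RETR_EXTERNAL,cv2.CHAIN_APPROX_NONE)[0]));m=np.zeros_like(br);cv2.fillPoly(m,[k],1)
print('pad',fit([.5,-.028,-.14],[box(-42.5,42.5,-42.5,42.5,0,10),box(-18,18,-15,15,45,130)][:1],[m],[n],[box(-30,30,-30,30,20,130)]))
E
python3 go.py 0.568 0.281 0.17 1.90
```

```text
handle 2916 (array([ 0.5019, -0.0286,  0.3221]), np.float64(0.11841992455418382))
pad (array([ 0.5012, -0.0277, -0.1382]), np.float64(0.009695801902263037))
t 11.65 tcp [ 0.5012 -0.0274  0.2446] q [-0.1054 -0.2715  1.7517  0.      1.6631  1.13  ]
shift mm [ 164.6875 -269.1381   74.5217] turn deg [ -0.1038   0.0373 -89.6425] yaw now 0.3354436521691601
```

Reader is within 1 mm of the pad's middle. Now to the cell.

```bash
python3 -m handwheel '[10,-16,2,0,0,-5,25,-40,8,0,0,-12,45,-73,18,0,0,-19,66,-108,30,0,0,-26,87,-142,40,0,0,-33,108,-176,50,0,0,-128,128,-210,60,0,0,-50,145,-238,68,0,0,-57,157,-258,72,0,0,-64,165,-269,74,0,0,-71]' 0.9
python3 go.py 0.568 0.281 0.17 1.90
```

```text
t: 12.48
tcp_pos: [0.5682, 0.2835, 0.1696]
tcp_rot: [0.716, 0.698, -0.001, -0.001]
ft_force: [0.6, -0.7, -0.5]
width: 0.952
finger_force: 0.0
t 12.4833 tcp [0.5682 0.2835 0.1696] q [0.4224 0.0447 1.5827 0.0003 1.5168 0.4487]
shift mm [-2.4583 -0.0965 -0.4331] turn deg [ -0.1517   0.0232 -20.368 ] yaw now 1.5445123343962737
```

One row of that last call had a typo: a turn of -128 instead of -42. The per-row limit clipped it, so it did no harm. Finishing the turn.

```bash
python3 -m handwheel '[0,0,0,0,0,-7,0,0,0,0,0,-14,0,0,0,0,0,-19,0,0,0,0,0,-20.4,0,0,0,0,0,-20.4,0,0,0,0,0,-20.4,0,0,0,0,0,-20.4]'
python3 - <<'E'
from fit import *
s=r.get_state();c=r.capture('wrist');C['w']=wcam(s,c);w=C['w'];save(c,'w5.png');pickle.dump((s,c),open('w5.pkl','wb'));print(s['tcp_pos'])
print([(d['p'],d['location'],d['pixels'].sum()) for d in r.cut_out(c,'sample')[:3]])
h=hsv('w');g=((h[...,0]>45)&(h[...,0]<75)&(h[...,1]>120)&(h[...,2]>60)).astype(np.uint8)
n,l,st,ce=cv2.connectedComponentsWithStats(g)
for i in range(1,n):
  if st[i,4]>100: print(st[i],ce[i],unproj(w,[ce[i]],.072))
E
python3 go.py 0.568 0.281 0.17 1.90
```

```text
t: 13.07
tcp_pos: [0.5687, 0.2808, 0.1716]
tcp_rot: [0.586, 0.81, -0.0, -0.0]
ft_force: [0.4, -0.7, -0.0]
width: 0.947
finger_force: 0.0
[0.5687 0.2808 0.1716]
[(0.71, [315.2, 230.3], np.int64(1040))]
[308 222  12  32 370] [313.3216 237.8459] [[0.5674 0.2826 0.072 ]]
t 13.1667 tcp [0.5688 0.2809 0.1718] q [0.4185 0.0407 1.5832 0.     1.5176 0.0984]
shift mm [ 0.3758 -0.6761  1.7598] turn deg [-0.0008 -0.0008 -0.5217] yaw now 1.890895142986684
```

View pics/w5.png

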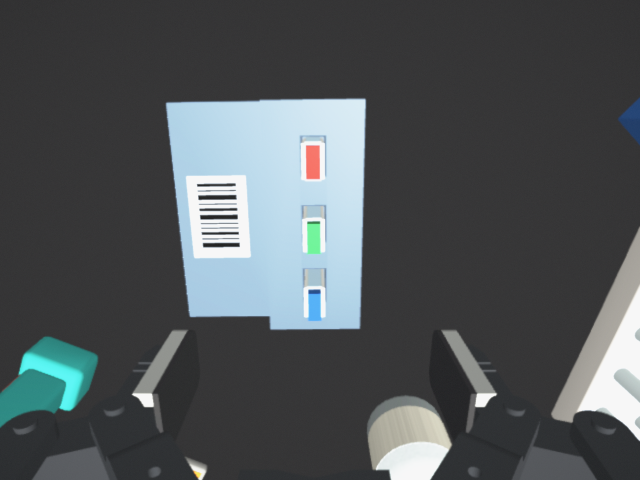

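The view shows the green cap at (313,238) between the fingers' axes, with red above at (313,161) and blue below at (315,303). Descending with half-open fingers.

```bash
python3 go.py 0.5676 0.282 0.039 1.902
python3 -m handwheel '[0,0,0,0,0,0,0,0,0,0,0,0]' 0
python3 go.py 0.5676 0.282 0.039 1.902
```

```text
t 13.1667 tcp [0.5688 0.2809 0.1718] q [0.4185 0.0407 1.5832 0.     1.5176 0.0984]
shift mm [  1.4491  -0.7393 132.7598] turn deg [-0.0008 -0.0008 -0.6363] yaw now 1.890895142986684
t: 13.33
tcp_pos: [0.5688, 0.2809, 0.1718]
tcp_rot: [0.585, 0.811, 0.0, 0.0]
ft_force: [-0.7, 0.4, 0.3]
width: 0.69
finger_force: 0.0
t 13.3333 tcp [0.5688 0.2809 0.1718] q [0.4185 0.0407 1.5831 0.     1.5176 0.0974]
shift mm [  1.3913  -0.8028 132.8462] turn deg [ 0.0072 -0.0027 -0.5795] yaw now 1.891886352977989
```

```bash
python3 -m handwheel '[1.4,-0.8,10,0,0,-0.6,1.4,-0.8,30,0,0,-0.6,1.4,-0.8,55,0,0,-0.6,1.4,-0.8,80,0,0,-0.6,1.4,-0.8,100,0,0,-0.6,1.4,-0.8,115,0,0,-0.6,1.4,-0.8,125,0,0,-0.6,1.4,-0.8,130,0,0,-0.6,1.4,-0.8,132.8,0,0,-0.6,1.4,-0.8,132.8,0,0,-0.6]'
python3 - <<'E'
from fit import *
s=r.get_state();c=r.capture('wrist');save(c,'w6.png');print(s['tcp_pos'],s['width'])
E
python3 go.py 0.5676 0.282 0.039 1.902
```

```text
t: 14.17
tcp_pos: [0.5678, 0.2821, 0.0392]
tcp_rot: [0.58, 0.814, 0.0, 0.0]
ft_force: [0.3, 0.2, -0.4]
width: 0.502
finger_force: 0.0
[0.5678 0.2821 0.0392] 0.5024193893417904
t 14.2167 tcp [0.5679 0.2822 0.0398] q [ 0.4209  0.1241  1.7153 -0.      1.3012  0.0887]
shift mm [-0.0857 -0.3931  0.7773] turn deg [ 0.0577 -0.0047  0.0589] yaw now 1.903027877708228
```

View pics/w6.png

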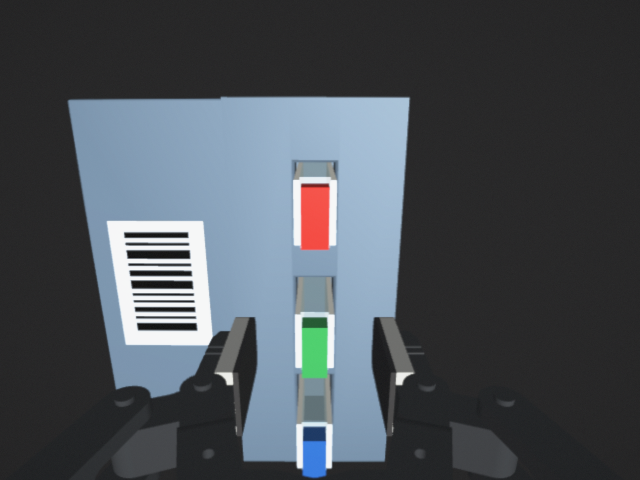

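Run:
```python
from fit import *
s=r.get_state();c=r.capture('wrist');C['w']=wcam(s,c);w=C['w'];print(c['camera_matrix'][0],s['tcp_pos'])
T=R.from_quat(s['tcp_rot'])
# cap top corners seen: green (302..328, 328..378)
for n,a in(('green top',[(302,328),(328,328),(328,378),(302,378)]),('red top',[(301,186),(329,186),(329,250),(301,250)])):
  P=unproj(w,a,.072);print(n,T.inv().apply(P.mean(0)-s['tcp_pos'])*1000,np.linalg.norm(P[0]-P[3]),np.linalg.norm(P[0]-P[1]))
```

```text
[431.538    0.     314.0056] [0.5679 0.2822 0.0398]
green top [ -0.3935   0.0671 -32.2223] 0.020007063794444765 0.008867296888564666
red top [ 47.9246   0.0384 -32.2184] 0.02058785197879962 0.008551257871100391
```

Centred to 0.4 mm. Grip and lift.

```bash
python3 -m handwheel '[0,0,0,0,0,0,0,0,0,0,0,0,0,0,0,0,0,0,0,0,0,0,0,0,0,0,0,0,0,0,0,0,0,0,0,0,0,0,0,0,0,0]' -1 25
python3 -m handwheel '[0,0,-2,0,0,0,0,0,-5,0,0,0,0,0,-10,0,0,0,0,0,-17,0,0,0,0,0,-27,0,0,0,0,0,-45,0,0,0,0,0,-70,0,0,0,0,0,-100,0,0,0,0,0,-130,0,0,0,0,0,-140,0,0,0]'
python3 go.py 0.521 -0.267 0.18 1.647
```

```text
t: 14.85
tcp_pos: [0.5679, 0.2822, 0.0397]
tcp_rot: [0.58, 0.814, 0.0, 0.0]
ft_force: [0.1, -0.5, 5.8]
width: 0.147
finger_force: 26.0
t: 15.68
tcp_pos: [0.5686, 0.2825, 0.1851]
tcp_rot: [0.58, 0.814, 0.003, 0.002]
ft_force: [0.1, 0.2, 0.8]
width: 0.147
finger_force: 25.4
t 15.6833 tcp [0.5686 0.2825 0.1851] q [0.4209 0.0329 1.5696 0.     1.533  0.0888]
shift mm [-503.9344 -224.2062    3.5057] turn deg [ 0.3389 -0.0752 14.6638] yaw now 1.9029337283305305
```

```bash
python3 -m handwheel '[-10,-4,0,0,0,0.3,-30,-13,-2,0,0,0.9,-55,-25,-4,0,0,1.6,-83,-37,-5,0,0,2.4,-111,-49,-5,0,0,3.2,-139,-62,-5,0,0,4,-166,-74,-5,0,0,4.8,-194,-86,-5,0,0,5.6,-222,-99,-5,0,0,6.4,-250,-111,-5,0,0,7.2]'
python3 go.py 0.521 -0.267 0.18 1.647
```

```text
t: 16.52
tcp_pos: [0.5431, 0.0076, 0.1832]
tcp_rot: [0.631, 0.776, -0.0, -0.0]
ft_force: [0.4, -0.0, -0.6]
width: 0.149
finger_force: 25.4
t 16.5167 tcp [0.5431 0.0076 0.1832] q [-0.0329 -0.1643  1.7604 -0.0001  1.5465 -0.2384]
shift mm [-264.3349  -77.6758    3.194 ] turn deg [-0.0585 -0.0042  7.4103] yaw now 1.7763345918422981
```

```bash
python3 -m handwheel '[-30,-9,0,0,0,0.8,-60,-18,0,0,0,1.6,-92,-27,0,0,0,2.5,-125,-37,0,0,0,3.4,-157,-46,0,0,0,4.3,-187,-55,0,0,0,5.2,-215,-63,0,0,0,6,-240,-70,0,0,0,6.8,-257,-75,0,0,0,7.3,-264,-77.7,0,0,0,7.4]'
python3 -m handwheel '[0,0,0,0,0,0,0,0,0,0,0,0,0,0,0,0,0,0]'
python3 - <<'E'
from fit import *
s=r.get_state();c=r.capture('wrist');save(c,'w7.png');pickle.dump((s,c),open('w7.pkl','wb'));c2=r.capture('scene');save(c2,'scene7.png');pickle.dump((s,c2),open('s7.pkl','wb'));print(s['tcp_pos'])
E
```

```text
t: 17.35
tcp_pos: [0.5211, -0.2671, 0.1829]
tcp_rot: [0.68, 0.733, -0.0, -0.001]
ft_force: [-0.5, -0.9, -1.0]
width: 0.148
finger_force: 25.4
t: 17.6
tcp_pos: [0.5222, -0.2639, 0.1838]
tcp_rot: [0.679, 0.734, 0.0, -0.0]
ft_force: [0.1, 0.9, -0.2]
width: 0.149
finger_force: 25.4
[ 0.5222 -0.2639  0.1838]
```

View pics/w7.png

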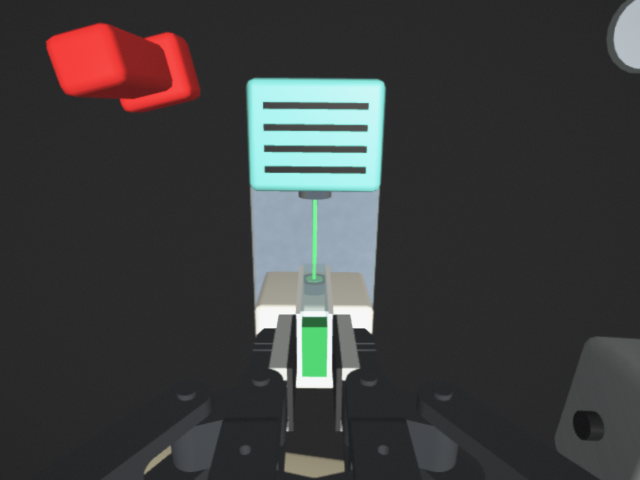

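The cell is held at (315,345) over the gap. The beam shows at (315,200)-(314,275), the lamp's inner top edge at row 190 (251-382) and the detector's at row ~306 (257-373).

Run:
```python
from fit import *
s,c=pickle.load(open('w7.pkl','rb'));C['w']=wcam(s,c);w=C['w'];T=R.from_quat(s['tcp_rot'])
rel=lambda P:T.inv().apply(P-np.array(s['tcp_pos']))*1000
im=c['image'].astype(int)
g=(im[...,1]-im[...,0]>60)&(im[...,1]-im[...,2]>40);g[:204]=0;g[270:]=0;g[:,300:]&=True;g[:,:305]=0;g[:,325:]=0
v,u=np.nonzero(g);k=np.polyfit(v,u,1,w=None);pts=[(np.polyval(k,v0),v0) for v0 in(205,265)]
P=unproj(w,pts,.06);d=P[0]-P[1];print('beam',len(u),P,'yaw',np.arctan2(-d[0],d[1]),'rel tool',rel(P))
for n,a in(('lamp',[(251,190),(382,190)]),('det',[(257,306),(373,306)])):
  P=unproj(w,a,.09);d=P[1]-P[0];print(n,P.mean(0),np.linalg.norm(d),'rel',rel(P))
# gradient rows along columns near 330 for edges
print(im[180:200,270].sum(1)//3, im[265:335,270].sum(1)//3, im[265:335,362].sum(1)//3)
P=unproj(w,[(302,326),(326,326),(326,376),(302,376)],s['tcp_pos'][2]+.0323);print('cap',rel(P.mean(0)))
```

```text
beam 277 [[ 0.521  -0.2459  0.06  ]
 [ 0.5238 -0.2891  0.06  ]] yaw 0.06347476025020482 rel tool [[ 18.0683   0.2784 123.815 ]
 [-25.2607  -0.356  123.8   ]]
lamp [ 0.5208 -0.2301  0.09  ] 0.07870893682288553 rel [[ 33.8428 -38.0429  93.8269]
 [ 33.8293  40.666   93.8137]]
det [ 0.526  -0.3066  0.09  ] 0.07618312261804816 rel [[-42.8518 -37.6379  93.8002]
 [-42.8788  38.5453  93.7874]]
[216 216 216 215 214 208 199 188 174 157 128 158 168 168 168 168 167 167
 167 168] [169 169 169 169 168 166 159 148 147 147 147 148 149 149 150 150 150 151
 151 151 152 152 152 153 153 153 153 154 154 155 155 155 156 156 156 157
 157 157 159 178 209 230 241 245 246 246 246 247 247 247 247 247 247 247
 247 247 247 247 247 247 247 247 246 129  43  41  40  41  40  41] [169 170 169 170 171 171 171 171 170 167 161 162 160 158 157 157 156 155
 155 154 154 154 154 154 155 155 155 155 155 154 156 156 157 157 157 158
 157 158 159 161 188 216 234 243 245 246 246 246 247 247 247 247 247 247
 247 247 247 247 247 247 247 247 246 129  41  40  42  42  40  41]
cap [  0.3946  -0.2699 -32.2998]
```

```bash
python3 - <<'E'
from h import *
s=r.get_state();print(s['tcp_pos'],R.from_quat(s['tcp_rot']).as_matrix()[:,2])
E
python3 -m handwheel '[-2,0,0,0,0,0.1,-4.5,0,0,0,0,0.3,-4.5,0,10,0,0,0.3,-4.5,0,25,0,0,0.3,-4.5,0,40,0,0,0.3,-4.5,0,52,0,0,0.3,-4.5,0,60,0,0,0.3,-4.5,0,64,0,0,0.3,-4.5,0,65,0,0,0.3,-4.5,0,65,0,0,0.3]'
python3 go.py 0.5233 -0.2685 0.0677 1.642
```

```text
[ 0.5224 -0.2638  0.184 ] [ 0.      0.0001 -1.    ]
t: 18.53
tcp_pos: [0.5227, -0.2693, 0.119]
tcp_rot: [0.681, 0.732, 0.0, 0.0]
ft_force: [0.1, -0.1, -1.0]
width: 0.156
finger_force: 25.4
t 18.5333 tcp [ 0.5227 -0.2693  0.119 ] q [-0.5192 -0.0336  1.7444  0.      1.4308 -0.5913]
shift mm [ 0.7928  0.7011 51.289 ] turn deg [0.0017 0.     0.0517] yaw now 1.6429028049713186
```

```bash
cat > meas.py <<'E'
from fit import *
s=r.get_state();c=r.capture('wrist');C['w']=wcam(s,c);w=C['w'];T=R.from_quat(s['tcp_rot']);pickle.dump((s,c),open('w8.pkl','wb'));save(c,'w8.png')
rel=lambda P:T.inv().apply(P-np.array(s['tcp_pos']))*1000
im=c['image'].astype(int);print(s['tcp_pos'],s['width'],s['ft_force'])
# predicted edges for current hypothesis
pred=lambda P:proj(w,np.array(s['tcp_pos'])+T.apply(np.array(P)/1000))
tz=s['tcp_pos'][2]*1000
print('pred lamp edge',pred([[38,-40,tz-90],[38,40,tz-90]]),'det',pred([[-38,-40,tz-90],[-38,40,tz-90]]),'beam',pred([[28,0,tz-60],[14,0,tz-60]]))
g=(im[...,1]-im[...,0]>60)&(im[...,1]-im[...,2]>40);n,l,st,ce=cv2.connectedComponentsWithStats(g.astype(np.uint8))
for i in range(1,n):
  if st[i,4]>60: print('green',st[i],ce[i])
for col in(275,355): print(col,'edges',[ (v,d) for v,d in enumerate(np.diff(im[:,col].sum(1)//3)) if abs(d)>12])
E
python3 meas.py
```

```text
[ 0.5227 -0.2693  0.119 ] 0.15588309097377703 [ 0.1414 -0.119  -0.9856]
pred lamp edge [[226.6138 206.8745]
 [402.3759 206.829 ]] det [[236.2329 352.7409]
 [392.6941 352.6712]] beam [[314.4064 212.9308]
 [314.4025 238.3323]]
green [312 215   5  98 487] [313.9979 263.2012]
green [ 302  326   25   51 1269] [314.0197 351.1182]
275 edges [(52, np.int64(15)), (53, np.int64(49)), (54, np.int64(37)), (55, np.int64(27)), (56, np.int64(16)), (84, np.int64(-13)), (85, np.int64(-81)), (86, np.int64(-46)), (94, np.int64(22)), (95, np.int64(69)), (96, np.int64(48)), (114, np.int64(-26)), (115, np.int64(-66)), (116, np.int64(-45)), (124, np.int64(53)), (125, np.int64(65)), (126, np.int64(17)), (143, np.int64(-39)), (144, np.int64(-69)), (145, np.int64(-35)), (152, np.int64(18)), (153, np.int64(82)), (154, np.int64(40)), (171, np.int64(-69)), (172, np.int64(-62)), (173, np.int64(-15)), (180, np.int64(49)), (181, np.int64(84)), (203, np.int64(-28)), (205, np.int64(20)), (298, np.int64(-13)), (327, np.int64(-45)), (366, np.int64(21)), (367, np.int64(56)), (368, np.int64(26)), (369, np.int64(-70)), (370, np.int64(-83)), (371, np.int64(-25))]
355 edges [(52, np.int64(14)), (53, np.int64(47)), (54, np.int64(34)), (55, np.int64(27)), (56, np.int64(19)), (85, np.int64(-56)), (86, np.int64(-64)), (94, np.int64(25)), (95, np.int64(68)), (96, np.int64(43)), (115, np.int64(-50)), (116, np.int64(-66)), (117, np.int64(-14)), (124, np.int64(37)), (125, np.int64(78)), (126, np.int64(22)), (143, np.int64(-21)), (144, np.int64(-66)), (145, np.int64(-49)), (153, np.int64(62)), (154, np.int64(61)), (171, np.int64(-51)), (172, np.int64(-65)), (173, np.int64(-26)), (180, np.int64(34)), (181, np.int64(101)), (203, np.int64(-33)), (204, np.int64(-13)), (205, np.int64(27)), (327, np.int64(-72)), (328, np.int64(-25)), (342, np.int64(13)), (366, np.int64(20)), (367, np.int64(43)), (369, np.int64(-92)), (370, np.int64(-41))]
```

View pics/w8.png

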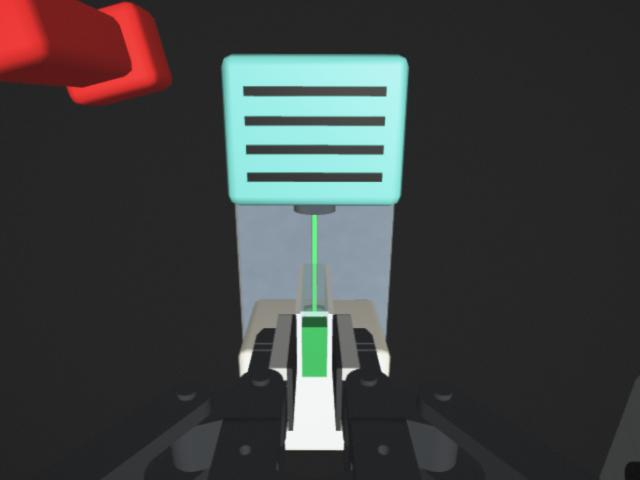

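The cell hangs straight, with the beam (column 314) in line with the cap's middle (314). Lowering to the beam height.

```bash
python3 -m handwheel '[0.5,0,5,0,0,0,0.5,0,14,0,0,0,0.5,0,25,0,0,0,0.5,0,35,0,0,0,0.5,0,43,0,0,0,0.5,0,48,0,0,0,0.5,0,50.5,0,0,0,0.5,0,51.3,0,0,0,0.5,0,51.3,0,0,0,0.5,0,51.3,0,0,0]'
python3 meas.py | grep -v edges
python3 go.py 0.5233 -0.2688 0.0677 1.642
python3 - <<'E'
from fit import *
a=r.capture('scene')
cv2.imwrite('pics/s9.png',cv2.resize(a['image'][120:230,190:350],(800,550),interpolation=cv2.INTER_CUBIC)[:,:,::-1])
E
```

```text
t: 19.42
tcp_pos: [0.5228, -0.269, 0.0681]
tcp_rot: [0.681, 0.732, 0.0, 0.0]
ft_force: [0.4, -1.3, 0.7]
width: 0.15
finger_force: 25.4
[ 0.5228 -0.269   0.0681] 0.15039174322715052 [ 0.3821 -1.255   0.6874]
pred lamp edge [[198.2474 239.3575]
 [431.2207 239.2875]] det [[214.7978 421.0379]
 [414.522  420.9298]] beam [[314.5845 241.3547]
 [314.5753 272.7457]]
green [311 246   7  71 387] [313.7416 279.23  ]
green [ 301  326   27   51 1272] [314.0204 351.4874]
t 19.4667 tcp [ 0.5228 -0.269   0.0682] q [-0.5185  0.0017  1.7948  0.      1.3443 -0.5907]
shift mm [0.1149 0.5311 0.5109] turn deg [0.0352 0.0228 0.0523] yaw now 1.6429133595259142
```

View pics/s9.png

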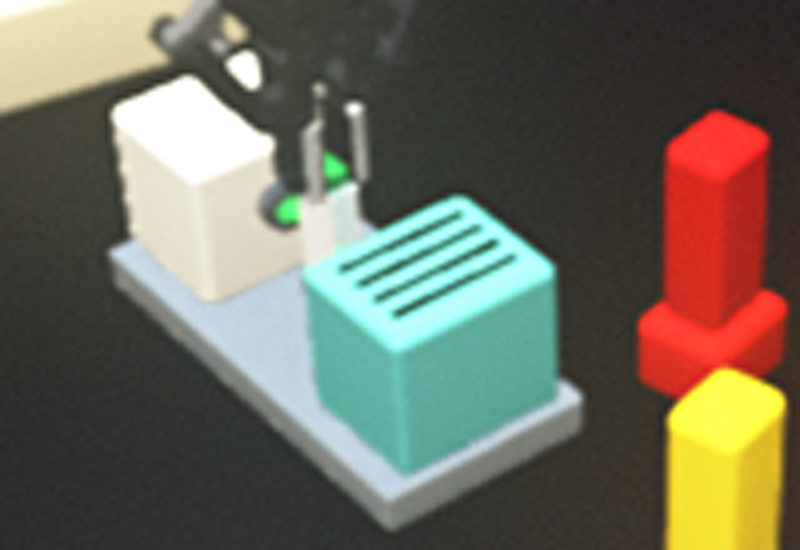

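The cell sits in the gap between the lamp and the detector. It is clear of the base, and the green spot still reaches the detector snout at crop (280,210). Letting it settle, then handing in.

```bash
python3 -m handwheel '[0,0,0.3,0,0,0,0,0,0.3,0,0,0,0,0,0.3,0,0,0,0,0,0.3,0,0,0,0,0,0.3,0,0,0,0,0,0.3,0,0,0,0,0,0.3,0,0,0,0,0,0.3,0,0,0,0,0,0.3,0,0,0,0,0,0.3,0,0,0]'
python3 -c "
from bench import r
print(r.hand_in())"
```

```text
t: 20.35
tcp_pos: [0.5225, -0.2688, 0.0674]
tcp_rot: [0.681, 0.732, 0.0, -0.0]
ft_force: [-0.7, 0.1, -1.1]
width: 0.147
finger_force: 25.4
the job is handed in; nothing more can be done
None
```

The job is handed in at 20.4 s, and no verdict came back: I held the reader steady about 6 cm over the label for over 1.5 s and stood it back within about 1 mm of its pad's middle, and the green-capped cell is now held upright in the beam, about 18 mm above its glass bottom and midway between lamp and detector.

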